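# Sterilise the steel tools between clients

## Robot

A 6-joint arm with a two-finger parallel gripper is mounted at the origin on the work surface. World frame = base frame: x ahead of the robot, y to its left, z up, the work surface at z = 0. Lengths are in m, angles in rad, forces in N, time in s.
With the tool pointing down it reaches from about 0.375 to 0.9 m from the base axis. Payload 3.1 kg.
Tool frame: the origin (TCP) lies at the very end of the fingers, on their centre line; the grasp point (between the pads) lies 19 mm behind it; z points along the fingers, y is the direction in which the jaws open and shut (so a half turn about z gives the same grasp; the last joint's range is limited). The gripper opens to 85 mm and grips with 20 to 120 N. Pads are 22 mm wide; open, the fingers measure 114 mm over their backs; the gripper's body (76 mm by 85 mm) begins 54 mm behind the grasp point. The pads swing forward as they close: fully open they stand 13 mm farther back than shut.
Start: joints at [-1.304, 0.527, 1.433, -0, 1.181, -0.178], TCP at [0.269, -0.564, 0.231] pointing down, gripper open.
Joint ranges: [-3.08, 3.08], [-0.75, 2.2], [0.22, 2.44], [-1.43, 4.57], [0, 2.65], [-2.85, 2.85]. Speed limits (rad/s): [2.79, 2.79, 3.14, 3.14, 3.14, 3.14].

## Interface

Orientations are given as a unit quaternion [x, y, z, w].
In Python, from station import manip gives the robot as it stands. The module is installed in compiled form; this text tells all that it offers.
- The arm moves only by the tool send_rows, never from a script. Its argument "commands" is a list of rows, each an object with "delta_pos": the shift along the world's x, y, z in cm, a list of three; "yaw": the turn about the world's z in rad. A call has 1 to 10 rows; each row shifts and turns the pose as measured when the row begins; what a row does not reach is not made up. A row lasts 1/8 s, in which the tool goes at most 62.5 mm and 10.7 degrees, less where a joint would pass 70% of its speed; a pose out of reach is approached as far as the arm can. A call is refused whole if a number of a shift passes 6.25 or a number of a turn 0.188, either way. A call with a gripper value outside its range is refused whole. "grip" is the closure, from -1 (fully open) to 1 (shut), set as the call begins (left out, the last holds). The fingers move at their own pace and stop on an object; "force" is the grip in N (left out, the last holds). Time passes only in rows, so rows that do not move let the fingers close. It gives the time, the measured TCP pose, the force and the opening at its end, in the units of the state.
- manip.sense(): the state, without advancing time (a new reading comes with each control period).
- manip.snapshot(name): name is "scene" or "top" or "wrist"; returns the picture (400x640x3 uint8, blue, green, red); there is no depth.
- manip.get_calibration(name): a dict with "fx", "fy", "cx", "cy" (pixels), "dist_coeffs" ([k1, k2, p1, p2, k3] as OpenCV has them; the pictures are not rectified), "world_to_cam" (4x4, takes a point from world to camera coordinates); the wrist camera has in their place "mount" (4x4, takes a point from camera to tool coordinates, whose origin is the TCP and whose axes are the flange's). Camera axes: x right, y down, z forward; pixel columns grow to the right and rows downward; lengths in m; the calibration is good to about 2 mm. A picture is of the moment at which its call begins: read the wrist's pose just before it. get_calibration takes no time and is no camera call.
- manip.sign_off(): hands the job in, once; it reports no verdict.
The state is a dict: "t": time; "q": joint angles; "qd": joint speeds; "tau": joint torques, N m; "tcp_pos": TCP position; "tool_rot": TCP orientation; "force": force on the tool from outside, world axes, zero at the start; "ft_torque": the same for the moment, N m; "finger_gap": opening from 0.0 (shut) to 1.0 (fully open).
Only numpy, scipy, OpenCV 4.12 (cv2) and the standard library are available. Lean on these libraries where they do the work, as an engineer would, in place of code of your own. Each camera call takes 0.05 s, during which the arm holds its last target. There are 200 camera calls.

## Task

Open the steriliser's drawer, lay the steel spatula and the steel pencil sharpener gently inside it, and push the drawer fully shut. Then start the cycle: press the round membrane key on top with light pressure, hold it for about a second and let go. Do not press the other keys, and leave the rest of the table as it is.

Things in the scene. Friction and masses are not known exactly. Their poses are not given: they have to be found in the camera images.
- steriliser: The tool steriliser, a white box fixed to the table, 190 deep, 220 wide, 88 tall, with a drawer in its front and three membrane keys on its top, in a row near the front edge. Origin under the middle of its front edge at table height; its x axis points from the front into the box (away from the drawer handle), y along the front, z up. (Sizes in mm.)
- drawer (a joint): How far the drawer is pulled out, m: 0 shut, 0.14 at its stop; it slides along the steriliser's -x, with about 1.2 N of friction, and stays where it is left. It may start slightly ajar. (Sizes in mm.)
- drawer_bar (a point): Middle of the drawer's straight steel handle bar, 70 above the table. The bar runs along the steriliser's y, 90 long, 10 x 10 in section, with 41 of clear space between it and the drawer's front panel; it is held by two arms 38 either side of the middle. The front panel is 12 thick, its top edge 84 above the table. Axes as the steriliser's. (Sizes in mm.)
- drawer_in (a point): Middle of the drawer's inner floor, 38 above the table (moves with the drawer). Inside it measures 152 along x, 188 along y; side and back walls are 24 high, the front panel stands 46 above the inner floor. Axes as the steriliser's; the box's inside ceiling is 40 above this floor. When the drawer is fully out, the part from 76 in front of this point to 64 behind it is uncovered. (Sizes in mm.)
- spatula: Steel mixing spatula, loose, lying flat: handle 85 long, 14 wide, 12 high, and a thin blade 20 wide, 3 thick, carrying on from it with a round end; about 60 g. Origin under the middle of the handle, at the underside; x points along it to the blade, z up. (Sizes in mm.)
- spatula_tip (a point): End of the spatula's blade, 111 from the handle's middle, 6 above its underside. (Sizes in mm.)
- spatula_butt (a point): Other end of the spatula (end of the handle), 42 from the handle's middle. (Sizes in mm.)
- sharpener: Steel pencil sharpener, a small loose block 28 long (x), 18 wide (y), 15 high, about 35 g. Origin at the centre of its underside. (Sizes in mm.)
- start_key: The start key: the round membrane pad, 36 in diameter, standing 4 proud of its 56 x 56 black plate, which is itself 2 thick. Almost no travel: it gives at most 2, with a stiff spring (4 N per mm) and then is solid. It works when pressed straight down with more than 4 N for half a second; more than 20 N breaks it. The three keys are 70 apart and their order along the row varies. (Sizes in mm.)
- start_key_top (a point): Centre of the start key's top face, 94 above the table at rest. (Sizes in mm.)
- square_key: Another membrane key, a square pad 26 x 26, of the same grey plastic and height as the start key, not to be pressed. Origin 4 below the centre of its top. (Sizes in mm.)
- bar_key: Another membrane key, an oblong pad 36 x 14, of the same grey plastic and height as the start key, not to be pressed. Origin 4 below the centre of its top. (Sizes in mm.)
- foundation: Bystander, loose: upright amber glass bottle, 38 diameter, 110 tall, black cap. Leave it alone. Origin at the centre of its underside. (Sizes in mm.)
- cream_jar: Bystander, loose: squat white jar with a black cap, 60 diameter, 50 tall. Leave it alone. Origin at the centre of its underside. (Sizes in mm.)
- compact: Bystander, loose: flat black round powder compact, 72 diameter, 16 tall. Leave it alone. Origin at the centre of its underside. (Sizes in mm.)
- brush_a: Bystander, loose: make-up brush lying down, black handle, aluminium collar, brown head, about 190 long, 9 to 11 high. Leave it alone. Origin at the centre of its underside (middle of the handle). (Sizes in mm.)
- brush_b: Bystander, loose: make-up brush like brush_a, about 205 long. Leave it alone. Origin at the centre of its underside (middle of the handle). (Sizes in mm.)
- lipstick: Bystander, loose: black lipstick tube standing upright, 21 diameter, 70 tall. Leave it alone. Origin at the centre of its underside. (Sizes in mm.)
Mind the look-alikes: they are no part of the job. Leave any pink or turquoise look-alike of the spatula alone.

How it is judged:
On the way, in this order (a step that is already met when the one before it is completed fails the run):
1. the drawer is pulled out by more than 100 mm (value of joint drawer above 0.1 m), for 0.1 s.
2. both tools lie inside the drawer, let go and at rest (x of spatula_tip in the frame of drawer_in between -0.08 and 0.08 m and y of spatula_tip in the frame of drawer_in between -0.1 and 0.1 m and z of spatula_tip in the frame of drawer_in between -0.006 and 0.024 m and x of spatula_butt in the frame of drawer_in between -0.08 and 0.08 m and y of spatula_butt in the frame of drawer_in between -0.1 and 0.1 m and z of spatula_butt in the frame of drawer_in between -0.006 and 0.024 m and x of sharpener in the frame of drawer_in between -0.08 and 0.08 m and y of sharpener in the frame of drawer_in between -0.1 and 0.1 m and z of sharpener in the frame of drawer_in between -0.006 and 0.024 m and contact force between each of spatula, sharpener and the fingers below 0.1 N and linear speed of each of spatula, sharpener below 0.03 m/s), for 0.2 s.
3. the drawer is shut (within 5 mm) with both tools inside (value of joint drawer below 0.005 m and x of spatula_tip in the frame of drawer_in between -0.08 and 0.08 m and y of spatula_tip in the frame of drawer_in between -0.1 and 0.1 m and z of spatula_tip in the frame of drawer_in between -0.006 and 0.024 m and x of spatula_butt in the frame of drawer_in between -0.08 and 0.08 m and y of spatula_butt in the frame of drawer_in between -0.1 and 0.1 m and z of spatula_butt in the frame of drawer_in between -0.006 and 0.024 m and x of sharpener in the frame of drawer_in between -0.08 and 0.08 m and y of sharpener in the frame of drawer_in between -0.1 and 0.1 m and z of sharpener in the frame of drawer_in between -0.006 and 0.024 m), for 0.2 s.
4. the start key is pressed with more than 4 N for half a second, the drawer being shut (contact force between start_key and anything else above 4 N and value of joint drawer below 0.005 m), for 0.5 s.
At the end, for the whole second after the job is handed in: The drawer is shut to within 5 mm; the spatula (both its ends) and the sharpener are inside the drawer, lying on its floor (within about 24 mm of it), at rest (under 0.03 m/s) and let go; the start key is released (all of step 3 and contact force between each of spatula, sharpener and the fingers below 0.1 N and linear speed of each of spatula, sharpener below 0.03 m/s and contact force between start_key and anything else below 0.3 N); the robot touches nothing.
It fails at once if the start key is pressed with more than 20 N (contact force between start_key and anything else above 20 N).
It fails at once if another key is pressed (more than 1.5 N) (contact force between any of square_key, bar_key and anything else above 1.5 N).
It fails at once if a tool is dropped or thrown (faster than 0.9 m/s while the fingers do not touch it) ((linear speed of spatula above 0.9 m/s and contact force between spatula and the fingers below 0.1 N) or (linear speed of sharpener above 0.9 m/s and contact force between sharpener and the fingers below 0.1 N)).
It fails at once if a bystander is moved more than 30 mm (distance of any of foundation, cream_jar, compact, brush_a, brush_b, lipstick from where it was at the start of the episode above 0.03 m).
It also fails if it takes over 72 s, if anything falls off the work surface, if the arm or the gripper's body presses on something with over 40 N, if the wrist force passes 120 N, or if a joint passes its speed limit or range.

## Working session

There is one attempt and no reset: what is moved stays moved. The work goes in short steps, Python scripts to look and compute and a tool call to move; the robot and the scene stay as the last step left them, time stands still between calls to the robot, and variables do not carry over. Pictures are saved under pics/ and viewed, about 8 in all and at most 12, crops included, and the job is handed in when it is done.

Besides the shell and the picture viewer there is one more tool, called after "Call:" as name(argument=value, ...), one argument or row to a line, values as JSON. send_rows: Moves the arm, as the interface text tells. Its arguments: {"type":"object","properties":{"commands":{"type":"array","items":{"type":"object","properties":{"delta_pos":{"type":"array","items":{"type":"number"}},"yaw":{"type":"number"}}}},"grip":{"type":"number"},"force":{"type":"number"}},"required":["commands"]}

```bash
mkdir -p pics
cat > h.py <<'E'
import numpy as np, cv2
from station import manip
def cal(n):
    c=manip.get_calibration(n); K=np.array([[c['fx'],0,c['cx']],[0,c['fy'],c['cy']],[0,0,1]]); d=np.array(c['dist_coeffs'],float)
    return c,K,d
def w2c(n,s=None):
    c,K,d=cal(n)
    if n!='wrist': return np.array(c['world_to_cam']),K,d
    from scipy.spatial.transform import Rotation as R
    s=s or manip.sense(); T=np.eye(4); T[:3,:3]=R.from_quat(s['tool_rot']).as_matrix(); T[:3,3]=s['tcp_pos']
    return np.linalg.inv(T@np.array(c['mount'])),K,d
def proj(n,P,s=None):
    W,K,d=w2c(n,s); return cv2.projectPoints(np.array(P,float).reshape(-1,1,3),cv2.Rodrigues(W[:3,:3])[0],W[:3,3],K,d)[0].reshape(-1,2)
def ray(n,uv,z,s=None):
    W,K,d=w2c(n,s); uv=np.array(uv,float).reshape(-1,1,2); p=cv2.undistortPoints(uv,K,d).reshape(-1,2)
    C=np.linalg.inv(W); D=np.c_[p,np.ones(len(p))]@C[:3,:3].T; o=C[:3,3]; z=np.broadcast_to(z,len(p))
    return o+D*((z-o[2])/D[:,2])[:,None]
E
python3 - <<'E'
from h import *
for n in('top','scene','wrist'):
    im=manip.snapshot(n); cv2.imwrite(f'pics/{n}0.png',im)
    W=w2c(n)[0]; print(n,np.linalg.inv(W)[:3,3].round(3),cal(n)[1][0,0])
a=cv2.imread('pics/top0.png'); cv2.imwrite('pics/top0b.png',cv2.resize(a,(800,500),interpolation=cv2.INTER_CUBIC))
print(manip.sense())
E
```

```text
top [ 0.403 -0.023  1.417] 474.3389781931508
scene [0.947 0.549 0.927] 366.0781634546071
wrist [ 0.328 -0.536  0.372] 315.23288138766515
{'t': 0.15, 'q': array([-1.30455891e+00,  5.28239755e-01,  1.43359844e+00, -2.46909383e-05,
        1.18139573e+00, -1.78517055e-01]), 'qd': array([ 0.00214427, -0.00173245, -0.00384461,  0.00096742,  0.00029754,
        0.0001285 ]), 'tau': array([ 1.16325798e-03, -4.42744482e+01, -1.78275597e+01, -2.86599452e-04,
        5.59167107e-03,  1.30674658e-05]), 'tcp_pos': array([ 0.26876366, -0.56366177,  0.23056936]), 'tool_rot': array([ 9.75374545e-01,  2.20553448e-01, -4.73881963e-05, -8.19347908e-04]), 'force': array([ 0.09350908, -0.80888578, -0.23132863]), 'ft_torque': array([-0.00080651,  0.00983288,  0.01086839]), 'finger_gap': 0.9990204611998708}
```

View pics/top0.png

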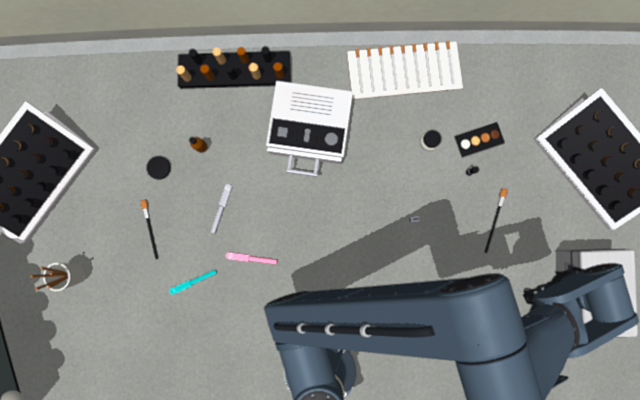

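View pics/scene0.png

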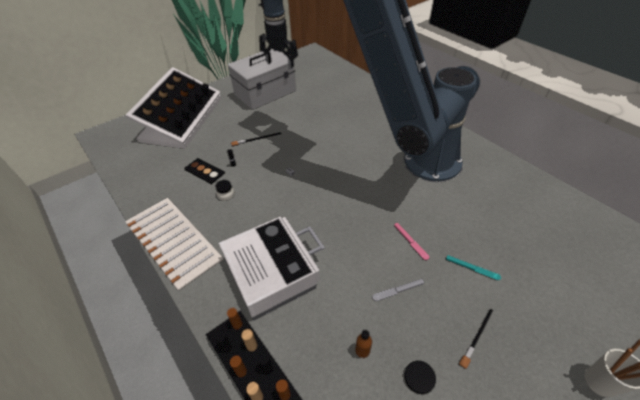

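The top view shows three spatula-shaped items: grey at (221,208), pink at (251,259) and turquoise at (193,282). The grey one fits "steel". The sharpener is the small grey block at (415,219). The steriliser is at (309,122), its handle at about (304,171), and the round key looks like the right one at (331,139). I'll confirm these in one enlarged crop.

Run:
```python
from h import *
a=cv2.imread('pics/top0.png')
r=lambda x,y,w,h,k:cv2.resize(a[y:y+h,x:x+w],None,fx=k,fy=k,interpolation=cv2.INTER_CUBIC)
A=r(260,75,100,110,5)   # 500x550
B=r(200,180,40,60,5)  #200x300
C=r(400,205,30,30,8) #240x240
o=np.zeros((550,740,3),np.uint8); o[:,:500]=A; o[:300,500:700]=B; o[305:545,500:740]=C
cv2.imwrite('pics/c1.png',o)
```

```text
(no output)
```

View pics/c1.png

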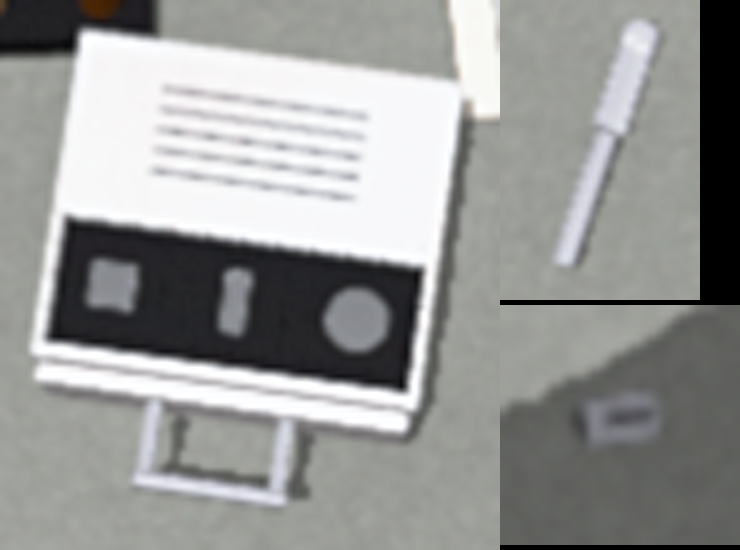

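Run:
```python
from h import *
f=lambda p,k,o:(np.array(p,float)+.5)/k-.5+np.array(o)
A=lambda *p:f(p,5,(260,75)); B=lambda *p:f(np.array(p)-[500,0],5,(200,180)); C=lambda *p:f(np.array(p)-[500,305],8,(400,205))
corn=ray('top',A((35,352),(410,407),(465,85),(80,30)),.088); print('corners',corn.round(4)); 
print([np.linalg.norm(corn[i]-corn[(i+1)%4]).round(4) for i in range(4)])
bar=ray('top',A((135,484),(287,502)),.075); print('bar',bar.round(4),np.linalg.norm(bar[0]-bar[1]))
k=ray('top',A((113,286),(236,301),(357,320)),.094); print('keys',k.round(4),np.linalg.norm(np.diff(k,axis=0),axis=1))
e=k[2]-k[0]; print('yaw key',np.arctan2(e[1],e[0])); e=bar[1]-bar[0]; print('yaw bar',np.arctan2(e[1],e[0]))
e=corn[1]-corn[0]; print('yaw front',np.arctan2(e[1],e[0])); e=corn[2]-corn[1]; print('side',np.arctan2(e[1],e[0]));e=corn[3]-corn[0]; print('side',np.arctan2(e[1],e[0]))
s=ray('top',B((642,18),(610,133),(565,265)),[.008,.012,.012]); print('spat',s.round(4)); e=s[0]-s[2]; print(np.linalg.norm(e),np.arctan2(e[1],e[0]),'handle mid',(s[2]+e/np.linalg.norm(e)*.0425).round(4))
h=ray('top',C((587,421),(660,416),(620,396),(626,443)),.015); print('sharp',h.round(4),h.mean(0).round(4))
from math import *
# fits incl drawer
fm=(corn[0]+corn[1])/2; print('front mid',fm)
t=cal('wrist')[0]; print(np.array(t['mount']).round(3), cal('wrist')[1])
```

```text
corners [[ 0.6622  0.1351  0.088 ]
 [ 0.6258 -0.0767  0.088 ]
 [ 0.8114 -0.113   0.088 ]
 [ 0.8489  0.107   0.088 ]]
[np.float64(0.2148), np.float64(0.1892), np.float64(0.2231), np.float64(0.1888)]
bar [[ 0.5872  0.0806  0.075 ]
 [ 0.5749 -0.0058  0.075 ]] 0.08724685454745128
keys [[ 0.6977  0.0897  0.094 ]
 [ 0.6875  0.0203  0.094 ]
 [ 0.675  -0.0478  0.094 ]] [0.07014348 0.06920981]
yaw key -1.7344612374388004
yaw bar -1.712515414175321
yaw front -1.7412117905099027
side -0.193095610993709
side -0.149169417557809
spat [[0.5651 0.262  0.008 ]
 [0.4963 0.281  0.012 ]
 [0.4184 0.3088 0.012 ]]
0.1540368615257116 -0.3084290737817721 handle mid [0.4589 0.2959 0.0109]
sharp [[ 0.4451 -0.279   0.015 ]
 [ 0.4464 -0.3063  0.015 ]
 [ 0.4541 -0.2916  0.015 ]
 [ 0.4367 -0.2933  0.015 ]] [ 0.4456 -0.2925  0.015 ]
front mid [0.64397791 0.02920419 0.088     ]
[[-0.001 -0.965 -0.263  0.066]
 [ 1.    -0.001 -0.     0.001]
 [ 0.    -0.263  0.965 -0.141]
 [ 0.     0.     0.     1.   ]] [[315.23288139   0.         316.10093213]
 [  0.         315.23288139 201.54786425]
 [  0.           0.           1.        ]]
```

The measured sizes check out: front 215–223 × depth 189 mm, key pitch 70, bar 87, spatula 154. The order of keys is square, bar, round, with round at (0.675,-0.048). I'm moving to the handle bar.

Call:
send_rows(
  commands=[
    {"delta_pos":[3.1,6.0,-0.3],"yaw":0.1},
    {"delta_pos":[3.1,6.0,-0.3],"yaw":0.1},
    {"delta_pos":[3.1,6.0,-0.3],"yaw":0.1},
    {"delta_pos":[3.1,6.0,-0.3],"yaw":0.1},
    {"delta_pos":[3.1,6.0,-0.3],"yaw":0.1},
    {"delta_pos":[3.1,6.0,-0.3],"yaw":0.1},
    {"delta_pos":[3.1,6.0,-0.3],"yaw":0.1},
    {"delta_pos":[3.1,6.0,-0.3],"yaw":0.1},
    {"delta_pos":[3.1,6.0,-0.3],"yaw":0.1},
    {"delta_pos":[3.0,5.0,-0.3],"yaw":0.06},
  ],
  grip=0.0,
  force=30,
)

```text
t: 1.4
tcp_pos: [0.5569, -0.0104, 0.201]
tool_rot: [0.756, 0.654, 0.001, 0.001]
force: [0.6, -0.1, -0.2]
finger_gap: 0.502
```

Call:
send_rows(
  commands=[
    {"delta_pos":[1.3,2.6,-2],"yaw":-0.02},
    {"delta_pos":[1.0,2.0,-2],"yaw":0},
    {"delta_pos":[0,0,-1],"yaw":0},
    {"delta_pos":[0,0,0],"yaw":0},
  ],
)

```text
t: 1.9
tcp_pos: [0.5816, 0.0414, 0.1489]
tool_rot: [0.76, 0.65, 0.001, 0.001]
force: [0.1, -0.3, 0.0]
finger_gap: 0.497
```

Run:
```python
from h import *
s=manip.sense(); a=manip.snapshot('wrist'); print(s['tcp_pos'],s['tool_rot'])
for p in proj('wrist',[[.5872,.0806,.075],[.5749,-.0058,.075],[.581,.0374,.075],[.675,-.0478,.094]],s): cv2.circle(a,tuple(int(round(v)) for v in p),3,(0,0,255),1)
cv2.imwrite('pics/w1.png',a)
```

```text
[0.58159495 0.04140981 0.14888113] [0.76019732 0.64969032 0.00091694 0.0012974 ]
```

View pics/w1.png

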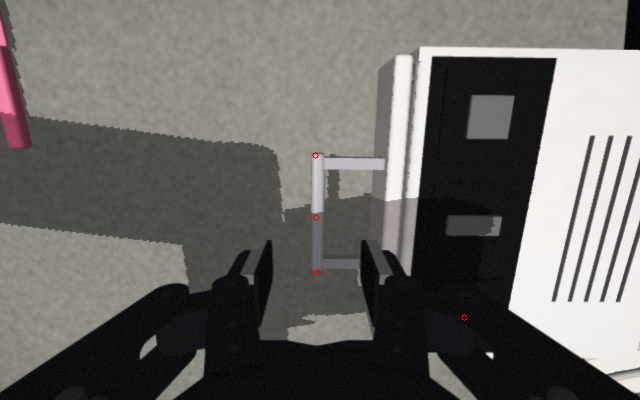

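The bar runs from (317,155) to (318,268), where predicted, and it is centred between the jaws. I'll descend and grip.

Call:
send_rows(
  commands=[
    {"delta_pos":[0,-0.2,-3],"yaw":0},
    {"delta_pos":[0,0,-3],"yaw":0},
    {"delta_pos":[0,0,-2.5],"yaw":0},
    {"delta_pos":[0,0,-1],"yaw":0},
  ],
)

```text
t: 2.45
tcp_pos: [0.5849, 0.034, 0.0573]
tool_rot: [0.762, 0.647, 0.005, 0.006]
force: [-0.1, -0.2, 0.2]
finger_gap: 0.504
```

Call:
send_rows(
  commands=[
    {"delta_pos":[0,0,0],"yaw":0},
    {"delta_pos":[0,0,0],"yaw":0},
    {"delta_pos":[0,0,0],"yaw":0},
    {"delta_pos":[0,0,0],"yaw":0},
  ],
  grip=1,
  force=40,
)

```text
t: 2.95
tcp_pos: [0.5823, 0.0335, 0.0582]
tool_rot: [0.763, 0.646, 0.003, 0.004]
force: [-0.6, 0.4, -7.5]
finger_gap: 0.103
```

Call:
send_rows(
  commands=[
    {"delta_pos":[-1.5,0.25,0],"yaw":0},
    {"delta_pos":[-2.0,0.33,0],"yaw":0},
    {"delta_pos":[-2.0,0.33,0],"yaw":0},
    {"delta_pos":[-2.0,0.33,0],"yaw":0},
    {"delta_pos":[-2.0,0.33,0],"yaw":0},
    {"delta_pos":[-2.0,0.33,0],"yaw":0},
    {"delta_pos":[-1.5,0.25,0],"yaw":0},
    {"delta_pos":[0,0,0],"yaw":0},
  ],
)

```text
t: 3.95
tcp_pos: [0.4568, 0.0547, 0.0582]
tool_rot: [0.763, 0.646, 0.008, 0.009]
force: [-1.6, -0.5, -6.7]
finger_gap: 0.099
```

Call:
send_rows(
  commands=[
    {"delta_pos":[-0.7,0.12,0],"yaw":0},
    {"delta_pos":[-0.6,0.1,0],"yaw":0},
    {"delta_pos":[0,0,0],"yaw":0},
  ],
)

```text
t: 4.32
tcp_pos: [0.4454, 0.0566, 0.0582]
tool_rot: [0.763, 0.646, 0.009, 0.01]
force: [-1.0, 1.2, -6.7]
finger_gap: 0.1
```

Call:
send_rows(
  commands=[
    {"delta_pos":[0,0,0],"yaw":0},
    {"delta_pos":[0,0,0],"yaw":0},
    {"delta_pos":[0,0,0],"yaw":0},
  ],
  grip=0.0,
)

```text
t: 4.7
tcp_pos: [0.4487, 0.0562, 0.06]
tool_rot: [0.763, 0.646, 0.012, 0.013]
force: [-0.5, 0.1, -0.6]
finger_gap: 0.501
```

Call:
send_rows(
  commands=[
    {"delta_pos":[0,0,3],"yaw":0},
    {"delta_pos":[0,0,4],"yaw":0},
    {"delta_pos":[0,0,4],"yaw":0},
  ],
)

```text
t: 5.08
tcp_pos: [0.4477, 0.056, 0.1711]
tool_rot: [0.763, 0.646, 0.01, 0.012]
force: [1.1, -0.3, -0.1]
finger_gap: 0.496
```

Call:
send_rows(
  commands=[
    {"delta_pos":[0.15,2.6,0],"yaw":0.16},
    {"delta_pos":[0.15,2.6,0],"yaw":0.16},
    {"delta_pos":[0.15,2.6,0],"yaw":0.16},
    {"delta_pos":[0.15,2.6,0],"yaw":0.16},
    {"delta_pos":[0.15,2.6,0],"yaw":0.16},
    {"delta_pos":[0.15,2.6,0],"yaw":0.16},
    {"delta_pos":[0.15,2.6,0],"yaw":0.16},
    {"delta_pos":[0.15,2.6,0],"yaw":0.16},
    {"delta_pos":[0.15,2.6,0],"yaw":0.16},
    {"delta_pos":[0,0,0],"yaw":0},
  ],
  grip=-0.2,
)

```text
t: 6.32
tcp_pos: [0.4663, 0.2971, 0.1789]
tool_rot: [0.125, 0.992, 0.024, 0.006]
force: [-0.0, -0.6, -0.1]
finger_gap: 0.595
```

Run:
```python
from h import *
from scipy.spatial.transform import Rotation as R
s=manip.sense(); a=manip.snapshot('wrist'); b=manip.snapshot('top'); 
M=R.from_quat(s['tool_rot']).as_matrix(); print(s['tcp_pos'],'jaw',np.arctan2(M[1,1],M[0,1]),'z',M[:,2])
for p in proj('wrist',[[.5651,.262,.008],[.4963,.281,.012],[.4184,.3088,.012],[.4589,.2959,.012]],s): cv2.circle(a,tuple(int(round(v)) for v in p),3,(0,0,255),1)
cv2.imwrite('pics/w2.png',a)
o=cv2.resize(b[80:210,250:370],None,fx=3,fy=3); cv2.imwrite('pics/w2.png',np.hstack([a,np.vstack([o[:,100:260],np.zeros((10,160,3),np.uint8)])]) if 0 else a); cv2.imwrite('pics/top1.png',b)
```

```text
[0.46625538 0.29710218 0.17893065] jaw 1.3211149890054485 z [ 0.01868763  0.0462944  -0.99875302]
```

View pics/w2.png

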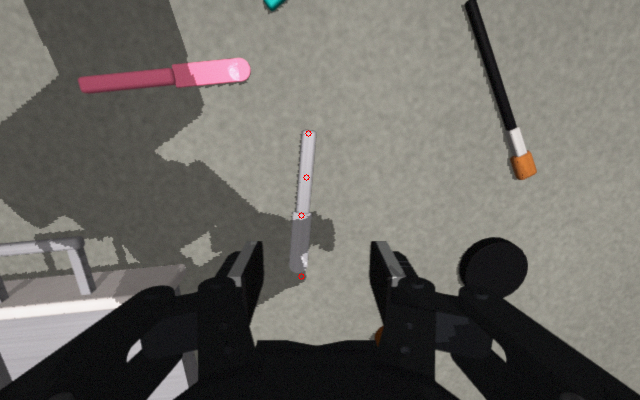

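Call:
send_rows(
  commands=[
    {"delta_pos":[-0.4,-0.15,-4],"yaw":-0.06},
    {"delta_pos":[0,0,-4],"yaw":0},
    {"delta_pos":[0,0,-4],"yaw":0},
    {"delta_pos":[0,0,-2],"yaw":0},
    {"delta_pos":[0,0,0],"yaw":0},
  ],
)

```text
t: 7.05
tcp_pos: [0.4626, 0.2889, 0.0371]
tool_rot: [0.163, 0.986, 0.023, 0.008]
force: [-0.3, -0.5, -0.7]
finger_gap: 0.6
```

Call:
send_rows(
  commands=[
    {"delta_pos":[0,0.8,-1.2],"yaw":0.02},
    {"delta_pos":[-0.1,0,-1.2],"yaw":0},
    {"delta_pos":[0,0,-0.6],"yaw":0},
    {"delta_pos":[0,0,0],"yaw":0},
  ],
)

```text
t: 7.55
tcp_pos: [0.4633, 0.2973, 0.0076]
tool_rot: [0.153, 0.988, 0.025, 0.01]
force: [0.7, 0.2, -1.2]
finger_gap: 0.601
```

Call:
send_rows(
  commands=[
    {"delta_pos":[-0.1,-0.1,-0.35],"yaw":0},
    {"delta_pos":[0,0,0],"yaw":0},
  ],
)

```text
t: 7.8
tcp_pos: [0.4624, 0.2964, 0.0043]
tool_rot: [0.153, 0.988, 0.025, 0.01]
force: [-0.5, 0.5, -0.2]
finger_gap: 0.598
```

Call:
send_rows(
  commands=[
    {"delta_pos":[0,0,0],"yaw":0},
    {"delta_pos":[0,0,0],"yaw":0},
    {"delta_pos":[0,0,0],"yaw":0},
    {"delta_pos":[0,0,0],"yaw":0},
    {"delta_pos":[0,0,0],"yaw":0},
  ],
  grip=1,
  force=50,
)

```text
t: 8.43
tcp_pos: [0.4628, 0.2965, 0.0049]
tool_rot: [0.153, 0.988, 0.025, 0.011]
force: [0.3, 1.3, 0.8]
finger_gap: 0.14
```

Call:
send_rows(
  commands=[
    {"delta_pos":[0,0,1],"yaw":0},
    {"delta_pos":[0,0,3],"yaw":0},
    {"delta_pos":[0,0,5],"yaw":0},
    {"delta_pos":[0,0,5],"yaw":0},
    {"delta_pos":[0,0,1],"yaw":0},
  ],
)

```text
t: 9.05
tcp_pos: [0.4613, 0.2958, 0.1597]
tool_rot: [0.153, 0.988, 0.024, 0.01]
force: [0.8, 0.4, -0.8]
finger_gap: 0.14
```

Call:
send_rows(
  commands=[
    {"delta_pos":[1.0,-2.3,0],"yaw":-0.155},
    {"delta_pos":[1.0,-2.3,0],"yaw":-0.155},
    {"delta_pos":[1.0,-2.3,0],"yaw":-0.155},
    {"delta_pos":[1.0,-2.3,0],"yaw":-0.155},
    {"delta_pos":[1.0,-2.3,0],"yaw":-0.155},
    {"delta_pos":[1.0,-2.3,0],"yaw":-0.155},
    {"delta_pos":[1.0,-2.3,0],"yaw":-0.155},
    {"delta_pos":[1.0,-2.3,0],"yaw":-0.155},
    {"delta_pos":[1.0,-2.3,0],"yaw":-0.155},
    {"delta_pos":[0.5,-1.0,0],"yaw":-0.08},
  ],
)

```text
t: 10.3
tcp_pos: [0.5506, 0.0718, 0.1547]
tool_rot: [0.793, 0.61, 0.007, 0.017]
force: [-0.1, 1.3, -0.1]
finger_gap: 0.146
```

Call:
send_rows(
  commands=[
    {"delta_pos":[0,0,0],"yaw":0},
  ],
)

```text
t: 10.42
tcp_pos: [0.5502, 0.0711, 0.1539]
tool_rot: [0.793, 0.609, 0.006, 0.017]
force: [-0.2, 1.0, -0.7]
finger_gap: 0.14
```

```bash
cat >> h.py <<'E'
from scipy.spatial.transform import Rotation as R
O=np.array([.644,.0295]); PSI=-.164
def st(x,y): c,s=np.cos(PSI),np.sin(PSI); return O+np.array([c*x-s*y,s*x+c*y])
def inv(p): d=np.asarray(p)[:2]-O; c,s=np.cos(PSI),np.sin(PSI); return np.array([c*d[0]+s*d[1],-s*d[0]+c*d[1]])
def rep(s=None):
    s=s or manip.sense(); M=R.from_quat(s['tool_rot']).as_matrix(); print(s['t'],s['tcp_pos'].round(4),'ster',inv(s['tcp_pos']).round(4),'jaw',np.arctan2(M[1,1],M[0,1]).round(3),'z',M[:,2].round(3),s['force'].round(1)); return s
E
python3 - <<'E'
from h import *
s=rep(); a=manip.snapshot('wrist'); b=manip.snapshot('top'); cv2.imwrite('pics/t2.png',b)
P=[np.r_[st(-.14,y),.084] for y in(-.094,.094)]+[np.r_[st(x,0),.038] for x in(-.14,0)]+[np.r_[st(0,y),.088] for y in(-.11,.11)]
for p in proj('wrist',P,s): 
    if abs(p).max()<2000: cv2.circle(a,tuple(int(round(v)) for v in p),3,(0,0,255),1)
cv2.imwrite('pics/w3.png',a); print(proj('wrist',P,s).round(0).tolist())
E
```

```text
10.425 [0.5502 0.0711 0.1539] ster [-0.0993  0.0258] jaw -0.26 z [ 0.031 -0.019 -0.999] [-0.2  1.  -0.7]
[[278.0, 358.0], [239.0, 117.0], [268.0, 229.0], [429.0, 212.0], [452.0, 359.0], [460.0, 68.0]]
```

View pics/w3.png

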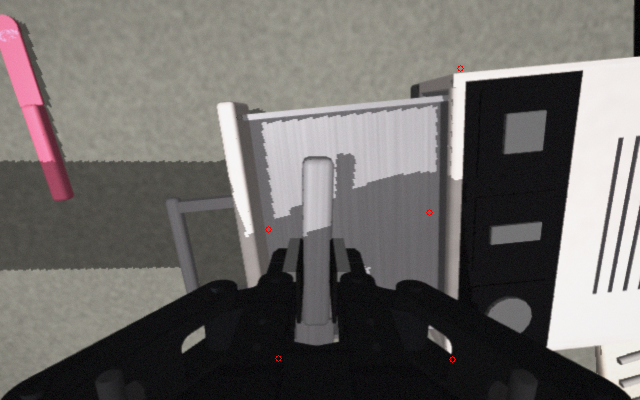

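Drawer open, spatula held (butt at (318,160)), and the front panel and box edge fall where predicted. I'll straighten the yaw and lower it.

Call:
send_rows(
  commands=[
    {"delta_pos":[0.5,0.4,-2],"yaw":0.1},
    {"delta_pos":[0,0,-2.5],"yaw":0},
    {"delta_pos":[0,0,-2],"yaw":0},
    {"delta_pos":[0,0,0],"yaw":0},
  ],
)

```text
t: 11.02
tcp_pos: [0.5527, 0.0792, 0.0875]
tool_rot: [0.757, 0.653, 0.007, 0.016]
force: [0.1, 0.3, -1.1]
finger_gap: 0.141
```

```bash
python3 -c "
from h import *
rep()"
```

```text
11.025 [0.5527 0.0792 0.0875] ster [-0.0982  0.0341] jaw -0.147 z [ 0.031 -0.015 -0.999] [ 0.1  0.3 -1.1]
```

Call:
send_rows(
  commands=[
    {"delta_pos":[0.3,-0.3,-1.2],"yaw":-0.01},
    {"delta_pos":[0,0,-1.2],"yaw":0},
    {"delta_pos":[0,0,-1.0],"yaw":0},
    {"delta_pos":[0,0,-0.4],"yaw":0},
    {"delta_pos":[0,0,0],"yaw":0},
  ],
)

```text
t: 11.65
tcp_pos: [0.5568, 0.0766, 0.0485]
tool_rot: [0.76, 0.65, 0.008, 0.017]
force: [-0.4, 0.1, 0.2]
finger_gap: 0.142
```

Call:
send_rows(
  commands=[
    {"delta_pos":[0,0,-0.3],"yaw":0},
    {"delta_pos":[0,0,0],"yaw":0},
  ],
)

```text
t: 11.9
tcp_pos: [0.5572, 0.0765, 0.0458]
tool_rot: [0.76, 0.65, 0.008, 0.017]
force: [0.6, -0.0, -0.5]
finger_gap: 0.144
```

Call:
send_rows(
  commands=[
    {"delta_pos":[0,0,-0.1],"yaw":0},
    {"delta_pos":[0,0,0],"yaw":0},
    {"delta_pos":[0,0,0],"yaw":0},
  ],
  grip=0.35,
)

```text
t: 12.28
tcp_pos: [0.5578, 0.0765, 0.0454]
tool_rot: [0.76, 0.65, 0.009, 0.018]
force: [0.9, 0.6, -0.4]
finger_gap: 0.329
```

Call:
send_rows(
  commands=[
    {"delta_pos":[0,0,1],"yaw":0},
    {"delta_pos":[0,0,3],"yaw":0},
    {"delta_pos":[0,0,5],"yaw":0},
    {"delta_pos":[0,0,4],"yaw":0},
  ],
)

```text
t: 12.78
tcp_pos: [0.5552, 0.0765, 0.1775]
tool_rot: [0.76, 0.65, 0.006, 0.015]
force: [0.2, 0.5, 0.3]
finger_gap: 0.323
```

```bash
python3 -c "
from h import *
rep()"
```

```text
12.775 [0.5552 0.0765 0.1775] ster [-0.0953  0.0319] jaw -0.157 z [ 0.029 -0.015 -0.999] [0.2 0.5 0.3]
```

Call:
send_rows(
  commands=[
    {"delta_pos":[-1.15,-3.9,0],"yaw":-0.145},
    {"delta_pos":[-1.15,-3.9,0],"yaw":-0.145},
    {"delta_pos":[-1.15,-3.9,0],"yaw":-0.145},
    {"delta_pos":[-1.15,-3.9,0],"yaw":-0.145},
    {"delta_pos":[-1.15,-3.9,-0.5],"yaw":-0.145},
    {"delta_pos":[-1.15,-3.9,-0.5],"yaw":-0.145},
    {"delta_pos":[-1.15,-3.9,-0.5],"yaw":-0.145},
    {"delta_pos":[-1.15,-3.9,-0.5],"yaw":-0.145},
    {"delta_pos":[-1.15,-3.9,-0.5],"yaw":-0.145},
    {"delta_pos":[-0.6,-2.0,-0.5],"yaw":-0.06},
  ],
  grip=-0.2,
)

```text
t: 14.02
tcp_pos: [0.4466, -0.3048, 0.1607]
tool_rot: [1.0, 0.004, -0.0, 0.027]
force: [0.2, 0.5, -1.5]
finger_gap: 0.6
```

Call:
send_rows(
  commands=[
    {"delta_pos":[0,0,0],"yaw":0},
  ],
)

```text
t: 14.15
tcp_pos: [0.4463, -0.3055, 0.1606]
tool_rot: [1.0, 0.004, -0.0, 0.027]
force: [0.1, 0.7, -0.5]
finger_gap: 0.601
```

Run:
```python
from h import *
s=rep(); a=manip.snapshot('wrist'); b=manip.snapshot('top'); cv2.imwrite('pics/t3.png',b)
u=proj('wrist',[[.4451,-.279,.015],[.4464,-.3063,.015]],s); print(u)
o=cv2.resize(a[150:350,200:440],None,fx=2.5,fy=2.5); cv2.imwrite('pics/w4.png',np.hstack([o[:,:600]]))
d=cv2.resize(b[110:200,265:355],(200,200)); o[:200,:200]=d; cv2.imwrite('pics/w4.png',o)
```

```text
14.15 [ 0.4463 -0.3055  0.1606] ster [-0.1404 -0.3627] jaw -1.563 z [-0.    -0.054 -0.999] [ 0.1  0.7 -0.5]
[[278.54595833 190.38304355]
 [307.94641719 188.85283502]]
```

View pics/w4.png

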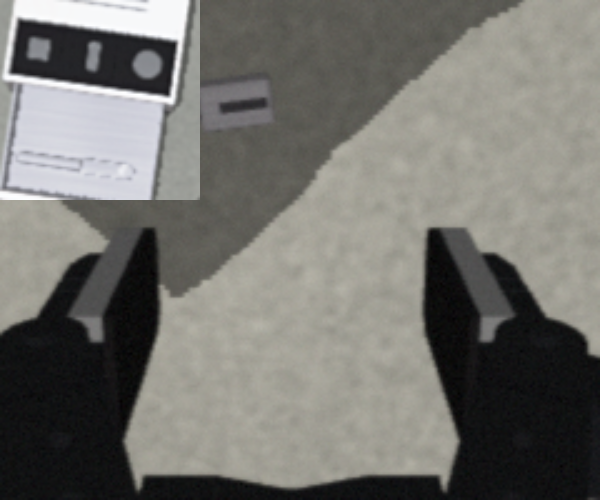

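Inset: the spatula lies flat in the drawer. Sharpener's right end is at (309,191) vs predicted (308,189), turned about 0.1 rad from the jaws.

Call:
send_rows(
  commands=[
    {"delta_pos":[-0.2,1.2,-3],"yaw":0.1},
    {"delta_pos":[0,0,-4],"yaw":0},
    {"delta_pos":[0,0,-4],"yaw":0},
    {"delta_pos":[0,0,-1],"yaw":0},
    {"delta_pos":[0,0,0],"yaw":0},
  ],
)

```text
t: 14.88
tcp_pos: [0.4482, -0.285, 0.0413]
tool_rot: [0.998, 0.063, 0.003, 0.028]
force: [-0.6, 1.2, 0.3]
finger_gap: 0.597
```

```bash
python3 -c "
from h import *
rep()"
```

```text
14.875 [ 0.4482 -0.285   0.0413] ster [-0.1418 -0.3423] jaw -1.444 z [ 0.01  -0.055 -0.998] [-0.6  1.2  0.3]
```

Call:
send_rows(
  commands=[
    {"delta_pos":[-0.4,-0.9,-1.3],"yaw":-0.02},
    {"delta_pos":[0,0,-1.2],"yaw":0},
    {"delta_pos":[0,0,-0.9],"yaw":0},
    {"delta_pos":[0,0,0],"yaw":0},
  ],
)

```text
t: 15.38
tcp_pos: [0.4458, -0.2962, 0.0082]
tool_rot: [0.998, 0.053, 0.005, 0.03]
force: [-0.1, -0.0, -0.2]
finger_gap: 0.598
```

Call:
send_rows(
  commands=[
    {"delta_pos":[-0.15,0.25,-0.35],"yaw":0},
    {"delta_pos":[0,0,0],"yaw":0},
  ],
)

```text
t: 15.62
tcp_pos: [0.4442, -0.2936, 0.0046]
tool_rot: [0.998, 0.053, 0.005, 0.03]
force: [0.6, 0.5, -0.0]
finger_gap: 0.603
```

Call:
send_rows(
  commands=[
    {"delta_pos":[0,0,0],"yaw":0},
    {"delta_pos":[0,0,0],"yaw":0},
    {"delta_pos":[0,0,0],"yaw":0},
    {"delta_pos":[0,0,0],"yaw":0},
  ],
  grip=1,
  force=40,
)

```text
t: 16.12
tcp_pos: [0.4446, -0.2937, 0.0053]
tool_rot: [0.998, 0.053, 0.006, 0.031]
force: [0.0, -0.1, 0.1]
finger_gap: 0.316
```

Call:
send_rows(
  commands=[
    {"delta_pos":[0,0,1],"yaw":0},
    {"delta_pos":[0,0,3],"yaw":0},
    {"delta_pos":[0,0,5],"yaw":0},
    {"delta_pos":[0,0,5],"yaw":0},
    {"delta_pos":[0,0,1],"yaw":0},
  ],
)

```text
t: 16.75
tcp_pos: [0.4437, -0.2929, 0.1604]
tool_rot: [0.998, 0.053, 0.005, 0.03]
force: [-0.4, -0.2, -0.1]
finger_gap: 0.315
```

```bash
python3 -c "
from h import *
rep(); print(st(-.042,0))"
```

```text
16.75 [ 0.4437 -0.2929  0.1604] ster [-0.145  -0.3508] jaw -1.465 z [ 0.013 -0.06  -0.998] [-0.4 -0.2 -0.1]
[0.60256355 0.03635716]
```

Call:
send_rows(
  commands=[
    {"delta_pos":[1.7,3.6,0],"yaw":-0.03},
    {"delta_pos":[1.7,3.6,0],"yaw":-0.03},
    {"delta_pos":[1.7,3.6,0],"yaw":-0.03},
    {"delta_pos":[1.7,3.6,0],"yaw":-0.03},
    {"delta_pos":[1.7,3.6,0],"yaw":-0.03},
    {"delta_pos":[1.7,3.6,0],"yaw":-0.03},
    {"delta_pos":[1.7,3.6,0],"yaw":-0.03},
    {"delta_pos":[1.7,3.6,0],"yaw":-0.03},
    {"delta_pos":[1.7,3.5,0],"yaw":-0.03},
    {"delta_pos":[0,0,0],"yaw":0},
  ],
)

```text
t: 18.0
tcp_pos: [0.5947, 0.0411, 0.1559]
tool_rot: [0.996, -0.088, -0.005, 0.03]
force: [0.5, -0.5, -1.5]
finger_gap: 0.31
```

```bash
python3 -c "
from h import *
rep()"
```

```text
18.0 [0.5947 0.0411 0.1559] ster [-0.0505  0.0034] jaw -1.747 z [-0.014 -0.059 -0.998] [ 0.5 -0.5 -1.5]
```

Call:
send_rows(
  commands=[
    {"delta_pos":[0.5,-0.2,-2.5],"yaw":0.01},
    {"delta_pos":[0,0,-3],"yaw":0},
    {"delta_pos":[0,0,-1.5],"yaw":0},
    {"delta_pos":[0,0,0],"yaw":0},
  ],
)

```text
t: 18.5
tcp_pos: [0.5967, 0.0369, 0.0827]
tool_rot: [0.996, -0.082, -0.007, 0.031]
force: [-0.0, 0.1, -0.5]
finger_gap: 0.313
```

```bash
python3 -c "
from h import *
rep()"
```

```text
18.5 [0.5967 0.0369 0.0827] ster [-0.0479 -0.0004] jaw -1.736 z [-0.019 -0.06  -0.998] [-0.   0.1 -0.5]
```

Call:
send_rows(
  commands=[
    {"delta_pos":[0.3,0,-1.2],"yaw":0},
    {"delta_pos":[0,0,-1.2],"yaw":0},
    {"delta_pos":[0,0,-0.8],"yaw":0},
    {"delta_pos":[0,0,-0.2],"yaw":0},
    {"delta_pos":[0,0,0],"yaw":0},
  ],
)

```text
t: 19.12
tcp_pos: [0.6013, 0.0362, 0.0484]
tool_rot: [0.996, -0.083, -0.005, 0.031]
force: [1.0, -0.1, -0.5]
finger_gap: 0.318
```

Call:
send_rows(
  commands=[
    {"delta_pos":[0,0,-0.35],"yaw":0},
    {"delta_pos":[0,0,0],"yaw":0},
  ],
)

```text
t: 19.38
tcp_pos: [0.6016, 0.0362, 0.0452]
tool_rot: [0.996, -0.083, -0.005, 0.031]
force: [-1.1, 0.1, -0.6]
finger_gap: 0.316
```

Call:
send_rows(
  commands=[
    {"delta_pos":[0,0,0],"yaw":0},
    {"delta_pos":[0,0,0],"yaw":0},
    {"delta_pos":[0,0,0],"yaw":0},
  ],
  grip=0.0,
)

```text
t: 19.75
tcp_pos: [0.6021, 0.0363, 0.0458]
tool_rot: [0.996, -0.083, -0.004, 0.031]
force: [-0.6, -0.8, 0.8]
finger_gap: 0.503
```

Call:
send_rows(
  commands=[
    {"delta_pos":[0,0,1],"yaw":0},
    {"delta_pos":[0,0,4],"yaw":0},
    {"delta_pos":[0,0,5],"yaw":0},
    {"delta_pos":[-2,0,4],"yaw":0.1},
  ],
)

```text
t: 20.25
tcp_pos: [0.5808, 0.0361, 0.1879]
tool_rot: [0.999, -0.031, -0.005, 0.031]
force: [0.5, -0.2, -0.6]
finger_gap: 0.498
```

```bash
python3 -c "
from h import *
rep()"
```

```text
20.25 [0.5808 0.0361 0.1879] ster [-0.0635 -0.0038] jaw -1.633 z [-0.012 -0.063 -0.998] [ 0.5 -0.2 -0.6]
```

Both released. Now I'll push the drawer shut with closed fingers against the bar.

Call:
send_rows(
  commands=[
    {"delta_pos":[-4,0.8,0],"yaw":-0.04},
    {"delta_pos":[-4,0.8,0],"yaw":-0.04},
    {"delta_pos":[-4.5,0.9,0],"yaw":-0.02},
    {"delta_pos":[-4.5,0.7,0],"yaw":0},
    {"delta_pos":[0,0,-4],"yaw":0},
    {"delta_pos":[0,0,0],"yaw":0},
  ],
  grip=1,
)

```text
t: 21.0
tcp_pos: [0.4085, 0.0687, 0.1575]
tool_rot: [0.996, -0.083, 0.003, 0.032]
force: [0.0, 0.2, -0.1]
finger_gap: -0.001
```

Run:
```python
from h import *
s=rep(); a=manip.snapshot('wrist'); b=manip.snapshot('top'); 
d=cv2.resize(b[100:210,260:360],(300,330),interpolation=cv2.INTER_CUBIC); o=np.zeros((400,800,3),np.uint8); o[:,:500]=a[:,140:]; o[:330,500:]=d; cv2.imwrite('pics/w5.png',o)
```

```text
21.0 [0.4085 0.0687 0.1575] ster [-2.387e-01  2.000e-04] jaw -1.737 z [ 0.002 -0.063 -0.998] [ 0.   0.2 -0.1]
```

View pics/w5.png

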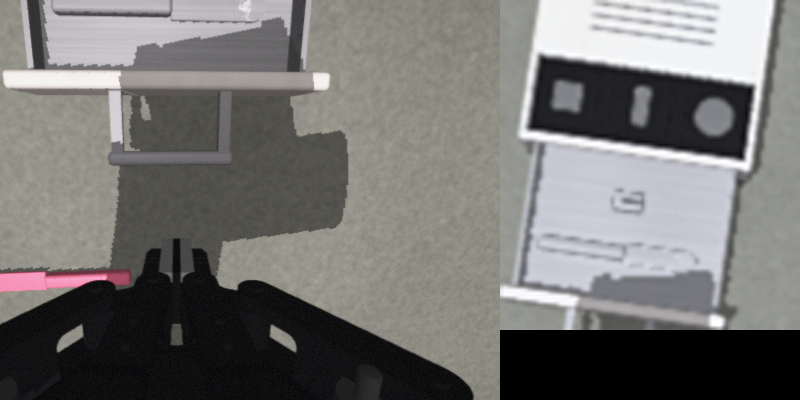

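Both tools lie in the drawer and the bar is ahead of the closed fingers, centred. Descending, then pushing along +x of the steriliser.

Call:
send_rows(
  commands=[
    {"delta_pos":[0,0,-4],"yaw":0},
    {"delta_pos":[0,0,-4],"yaw":0},
    {"delta_pos":[0,0,-2],"yaw":0},
    {"delta_pos":[0,0,0],"yaw":0},
  ],
)

```text
t: 21.6
tcp_pos: [0.4213, 0.0675, 0.0618]
tool_rot: [0.996, -0.083, 0.016, 0.031]
force: [-0.4, 0.6, 0.9]
finger_gap: -0.001
```

```bash
python3 -c "
from h import *
rep()"
```

```text
21.6 [0.4213 0.0675 0.0618] ster [-0.226   0.0012] jaw -1.739 z [ 0.026 -0.065 -0.998] [-0.4  0.6  0.9]
```

Call:
send_rows(
  commands=[
    {"delta_pos":[0.5,-0.1,-0.6],"yaw":0},
    {"delta_pos":[1.0,-0.17,0],"yaw":0},
    {"delta_pos":[1.3,-0.21,0],"yaw":0},
    {"delta_pos":[1.5,-0.25,0],"yaw":0},
    {"delta_pos":[1.5,-0.25,0],"yaw":0},
    {"delta_pos":[1.5,-0.25,0],"yaw":0},
    {"delta_pos":[1.5,-0.25,0],"yaw":0},
    {"delta_pos":[1.5,-0.25,0],"yaw":0},
    {"delta_pos":[1.3,-0.21,0],"yaw":0},
    {"delta_pos":[1.0,-0.17,0],"yaw":0},
  ],
)

```text
t: 22.85
tcp_pos: [0.5573, 0.0446, 0.0593]
tool_rot: [0.996, -0.084, 0.017, 0.031]
force: [-1.3, 0.6, -1.4]
finger_gap: 0.004
```

```bash
python3 -c "
from h import *
rep()"
```

```text
22.85 [0.5573 0.0446 0.0593] ster [-0.088   0.0007] jaw -1.74 z [ 0.028 -0.065 -0.997] [-1.3  0.6 -1.4]
```

Call:
send_rows(
  commands=[
    {"delta_pos":[0.7,-0.12,0],"yaw":0},
    {"delta_pos":[0.5,-0.08,0],"yaw":0},
    {"delta_pos":[0.4,-0.06,0],"yaw":0},
  ],
)

```text
t: 23.22
tcp_pos: [0.5683, 0.0427, 0.0591]
tool_rot: [0.996, -0.084, 0.01, 0.031]
force: [-9.3, 1.5, 7.0]
finger_gap: -0.003
```

Call:
send_rows(
  commands=[
    {"delta_pos":[0.4,-0.06,0],"yaw":0},
    {"delta_pos":[0.4,-0.06,0],"yaw":0},
  ],
)

```text
t: 23.48
tcp_pos: [0.5681, 0.0427, 0.0591]
tool_rot: [0.996, -0.084, 0.001, 0.032]
force: [-8.2, 0.9, 6.7]
finger_gap: 0.001
```

```bash
python3 -c "
from h import *
rep()"
```

```text
23.475 [0.5681 0.0427 0.0591] ster [-0.077   0.0006] jaw -1.739 z [-0.004 -0.063 -0.998] [-8.2  0.9  6.7]
```

The drawer hit a hard stop at the expected bar position (-8 N). I'll back off, lift, and check.

Call:
send_rows(
  commands=[
    {"delta_pos":[-1.0,0.17,0],"yaw":0},
    {"delta_pos":[-2.5,0.4,0],"yaw":0},
    {"delta_pos":[-2,0,3],"yaw":0},
    {"delta_pos":[0,0,5],"yaw":0},
    {"delta_pos":[0,0,3],"yaw":0},
    {"delta_pos":[0,0,0],"yaw":0},
  ],
)

```text
t: 24.22
tcp_pos: [0.5141, 0.0485, 0.1732]
tool_rot: [0.996, -0.083, 0.007, 0.032]
force: [0.6, -0.3, -0.5]
finger_gap: 0.003
```

Run:
```python
from h import *
s=rep(); a=manip.snapshot('wrist'); b=manip.snapshot('top'); 
P=[[.675,-.0478,.094],[.6875,.0203,.094],[.6977,.0897,.094],[.581,.0374,.075]]+[np.r_[st(-.058,y),.075] for y in(-.045,.045)]
for p in proj('wrist',P,s): cv2.circle(a,tuple(int(round(v)) for v in p),3,(0,0,255),1)
d=cv2.resize(b[75:185,260:360],(300,330),interpolation=cv2.INTER_CUBIC); o=np.zeros((400,800,3),np.uint8); o[:,:500]=a[:,70:570]; o[:330,500:]=d; cv2.imwrite('pics/w6.png',o); print(proj('wrist',P,s).round(1).tolist())
```

```text
24.225 [0.5141 0.0485 0.1732] ster [-0.1312 -0.0024] jaw -1.738 z [ 0.009 -0.064 -0.998] [ 0.6 -0.3 -0.5]
[[418.3, -65.6], [304.9, -71.6], [184.9, -72.5], [306.8, 116.1], [364.1, 108.3], [241.0, 108.6]]
```

View pics/w6.png

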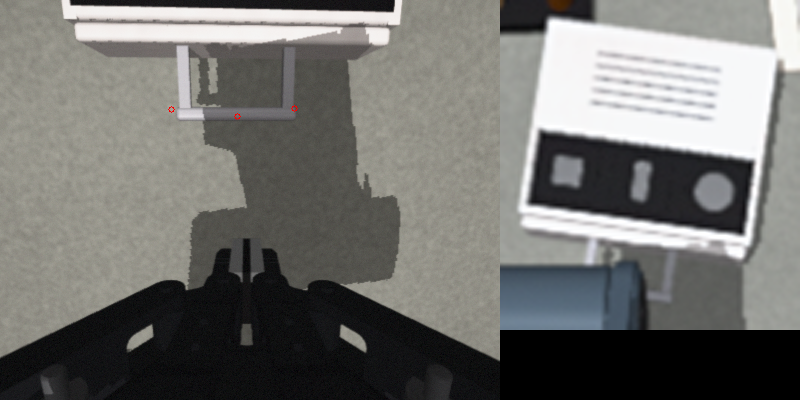

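The bar reads within a few px of the shut prediction. I'll verify the seam numerically in an enlarged crop.

Run:
```python
from h import *
s=rep(); a=manip.snapshot('wrist')
def z(u): return tuple(int(v) for v in ((np.array(u)-[215,5]+.5)*4))
o=cv2.resize(a[5:125,215:415],None,fx=4,fy=4,interpolation=cv2.INTER_CUBIC)
for dd,c,y in((0,(0,255,0),.0),(.005,(0,0,255),.015)):
    P=[np.r_[st(x-dd*(i>0),y),h] for i,(x,h) in enumerate([(0,.088),(0,.084),(-.012,.084),(-.053,.075),(-.063,.075)])]
    q=proj('wrist',P,s); print(dd,q.round(1).tolist())
    for p in q: cv2.drawMarker(o,z(p),c,cv2.MARKER_CROSS,12,1)
cv2.imwrite('pics/w7.png',o)
for col in(270,330,360): print(col,a[5:60,col].mean(1).astype(int).tolist())
print(a[98:125,300].mean(1).astype(int).tolist())
```

```text
24.325 [0.5124 0.0487 0.1709] ster [-0.1329 -0.0026] jaw -1.738 z [ 0.003 -0.063 -0.998] [-0.8 -0.7  0.4]
0 [[302.2, 9.0], [302.0, 11.1], [302.3, 31.4], [302.9, 97.7], [303.1, 112.2]]
0.005 [[278.5, 8.6], [279.1, 19.3], [279.7, 39.5], [282.1, 105.0], [282.6, 119.4]]
270 [240, 241, 241, 242, 241, 239, 234, 228, 220, 204, 154, 120, 114, 113, 186, 225, 234, 240, 240, 242, 241, 242, 242, 242, 243, 243, 243, 243, 241, 234, 227, 214, 179, 133, 116, 112, 110, 112, 111, 112, 114, 114, 111, 112, 115, 112, 112, 99, 94, 79, 79, 83, 84, 80, 81]
330 [239, 240, 239, 239, 240, 239, 238, 236, 230, 223, 207, 170, 131, 116, 112, 192, 229, 236, 242, 244, 243, 243, 243, 243, 244, 243, 244, 244, 243, 240, 234, 228, 211, 148, 97, 87, 81, 85, 87, 87, 83, 85, 84, 87, 87, 87, 87, 84, 84, 82, 78, 76, 73, 79, 77]
360 [239, 241, 241, 241, 241, 241, 241, 238, 234, 230, 221, 201, 163, 133, 114, 129, 195, 230, 237, 241, 241, 242, 242, 241, 242, 241, 242, 243, 242, 238, 200, 145, 127, 113, 99, 85, 85, 97, 109, 111, 111, 114, 114, 113, 114, 114, 110, 106, 112, 111, 112, 113, 113, 111, 115]
[81, 81, 77, 76, 82, 83, 97, 112, 114, 121, 119, 116, 113, 115, 110, 107, 96, 94, 77, 66, 79, 79, 82, 86, 86, 84, 86]
```

View pics/w7.png

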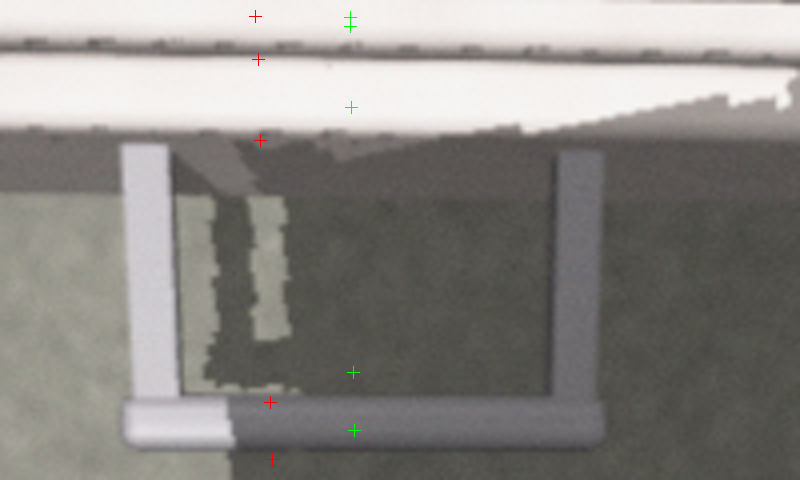

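The seam between box edge (row 16) and panel (row 19) is 3–4 px; 2 px is predicted when shut and 10 px at 5 mm open. The drawer is therefore shut. The box origin is about 4 mm nearer than I assumed, and the key was measured directly. Now to hover over the round key.

Call:
send_rows(
  commands=[
    {"delta_pos":[3.3,-2.1,0],"yaw":0},
    {"delta_pos":[3.3,-2.1,0],"yaw":0},
    {"delta_pos":[3.4,-2.1,-0.8],"yaw":0},
    {"delta_pos":[3.4,-2.1,-0.8],"yaw":0},
    {"delta_pos":[3.0,-1.9,-0.8],"yaw":0},
    {"delta_pos":[0,0,-0.8],"yaw":0},
    {"delta_pos":[0,0,0],"yaw":0},
  ],
  grip=1,
)

```text
t: 25.25
tcp_pos: [0.6726, -0.0562, 0.1223]
tool_rot: [0.996, -0.083, -0.008, 0.03]
force: [0.3, 0.6, -0.6]
finger_gap: -0.002
```

Run:
```python
from h import *
s=rep(); print(s['force'],proj('wrist',[s['tcp_pos']],s))
```

```text
25.25 [ 0.6726 -0.0562  0.1223] ster [ 0.0422 -0.0799] jaw -1.736 z [-0.022 -0.059 -0.998] [ 0.3  0.6 -0.6]
[ 0.33219979  0.57642561 -0.5524201 ] [[314.79174509 256.6079356 ]]
```

Call:
send_rows(
  commands=[
    {"delta_pos":[0.25,0.4,-0.7],"yaw":0},
    {"delta_pos":[0,0,-0.7],"yaw":0},
    {"delta_pos":[0,0,-0.4],"yaw":0},
    {"delta_pos":[0,0,0],"yaw":0},
  ],
)

```text
t: 25.75
tcp_pos: [0.6727, -0.0495, 0.1028]
tool_rot: [0.996, -0.081, -0.01, 0.03]
force: [-0.0, -0.6, 0.5]
finger_gap: 0.002
```

Run:
```python
from h import *
s=rep(); a=manip.snapshot('wrist'); b=manip.snapshot('scene')
P=[np.r_[np.array([.675,-.0478])+.018*np.array([np.cos(t),np.sin(t)]),.094] for t in np.linspace(0,6.28,13)]
for p in proj('wrist',P,s): cv2.circle(a,tuple(int(round(v)) for v in p),2,(0,0,255),-1)
o=np.zeros((400,800,3),np.uint8); o[:,:440]=a[:,100:540]; o[:360,440:]=cv2.resize(b[200:320,210:330],(360,360),interpolation=cv2.INTER_CUBIC); cv2.imwrite('pics/w8.png',o)
```

```text
25.75 [ 0.6727 -0.0495  0.1028] ster [ 0.0412 -0.0732] jaw -1.733 z [-0.025 -0.058 -0.998] [-0.  -0.6  0.5]
```

View pics/w8.png

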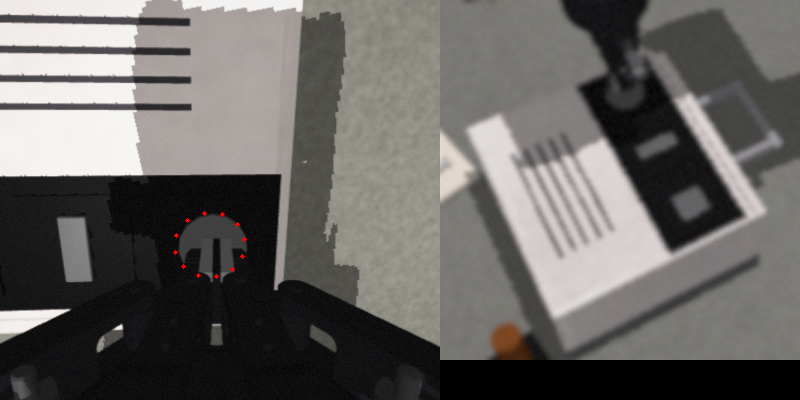

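The fingers are over the round key (centre about (213,245) in the crop, matching the projected circle). Starting the press.

Call:
send_rows(
  commands=[
    {"delta_pos":[0.2,0,-0.4],"yaw":0},
    {"delta_pos":[0,0,-0.2],"yaw":0},
    {"delta_pos":[0,0,-0.1],"yaw":0},
  ],
)

```text
t: 26.22
tcp_pos: [0.6759, -0.05, 0.0968]
tool_rot: [0.996, -0.082, -0.009, 0.03]
force: [-0.6, 0.3, -0.2]
finger_gap: -0.001
```

Call:
send_rows(
  commands=[
    {"delta_pos":[0,0,-0.15],"yaw":0},
  ],
)

```text
t: 26.35
tcp_pos: [0.676, -0.0501, 0.0952]
tool_rot: [0.996, -0.082, -0.009, 0.03]
force: [-0.5, 1.1, 0.5]
finger_gap: 0.002
```

Call:
send_rows(
  commands=[
    {"delta_pos":[0,0,-0.15],"yaw":0},
  ],
)

```text
t: 26.48
tcp_pos: [0.676, -0.0501, 0.0938]
tool_rot: [0.996, -0.082, -0.009, 0.03]
force: [-0.6, 1.6, 2.3]
finger_gap: -0.003
```

Call:
send_rows(
  commands=[
    {"delta_pos":[0,0,-0.2],"yaw":0},
  ],
)

```text
t: 26.6
tcp_pos: [0.676, -0.0501, 0.0925]
tool_rot: [0.996, -0.082, -0.008, 0.03]
force: [-1.6, 0.8, 7.3]
finger_gap: -0.002
```

Call:
send_rows(
  commands=[
    {"delta_pos":[0,0,-0.25],"yaw":0},
  ],
)

```text
t: 26.72
tcp_pos: [0.6761, -0.0501, 0.0921]
tool_rot: [0.996, -0.082, -0.008, 0.03]
force: [-4.6, 2.1, 16.0]
finger_gap: 0.002
```

Call:
send_rows(
  commands=[
    {"delta_pos":[0,0,-0.05],"yaw":0},
  ],
)

```text
t: 26.85
tcp_pos: [0.6761, -0.0501, 0.0932]
tool_rot: [0.996, -0.082, -0.008, 0.03]
force: [-2.1, -0.2, 4.4]
finger_gap: -0.002
```

Call:
send_rows(
  commands=[
    {"delta_pos":[0,0,-0.15],"yaw":0},
  ],
)

```text
t: 26.98
tcp_pos: [0.676, -0.0501, 0.0929]
tool_rot: [0.996, -0.082, -0.008, 0.031]
force: [-2.4, 1.2, 6.5]
finger_gap: -0.005
```

Call:
send_rows(
  commands=[
    {"delta_pos":[0,0,-0.13],"yaw":0},
    {"delta_pos":[0,0,-0.13],"yaw":0},
  ],
)

```text
t: 27.22
tcp_pos: [0.676, -0.0501, 0.0927]
tool_rot: [0.996, -0.081, -0.008, 0.031]
force: [-1.3, 1.0, 5.8]
finger_gap: -0.001
```

Call:
send_rows(
  commands=[
    {"delta_pos":[0,0,-0.13],"yaw":0},
    {"delta_pos":[0,0,-0.13],"yaw":0},
  ],
)

```text
t: 27.48
tcp_pos: [0.676, -0.0501, 0.0927]
tool_rot: [0.996, -0.081, -0.007, 0.031]
force: [-2.5, 1.0, 6.7]
finger_gap: -0.002
```

Call:
send_rows(
  commands=[
    {"delta_pos":[0,0,-0.13],"yaw":0},
    {"delta_pos":[0,0,-0.13],"yaw":0},
  ],
)

```text
t: 27.72
tcp_pos: [0.676, -0.0501, 0.0927]
tool_rot: [0.996, -0.081, -0.007, 0.031]
force: [-1.4, 0.9, 7.5]
finger_gap: 0.001
```

Call:
send_rows(
  commands=[
    {"delta_pos":[0,0,-0.14],"yaw":0},
    {"delta_pos":[0,0,-0.14],"yaw":0},
  ],
)

```text
t: 27.98
tcp_pos: [0.6761, -0.0501, 0.0926]
tool_rot: [0.996, -0.081, -0.007, 0.032]
force: [-3.1, 0.9, 7.0]
finger_gap: -0.0
```

Call:
send_rows(
  commands=[
    {"delta_pos":[0,0,0.5],"yaw":0},
    {"delta_pos":[0,0,2],"yaw":0},
    {"delta_pos":[0,0,4],"yaw":0},
    {"delta_pos":[0,0,5],"yaw":0},
    {"delta_pos":[-4,-4,2],"yaw":0},
    {"delta_pos":[-4,-4,0],"yaw":0},
    {"delta_pos":[-4,-4,0],"yaw":0},
    {"delta_pos":[-3,-4,0],"yaw":0},
    {"delta_pos":[0,0,0],"yaw":0},
    {"delta_pos":[0,0,0],"yaw":0},
  ],
)

```text
t: 29.22
tcp_pos: [0.525, -0.2146, 0.2417]
tool_rot: [0.996, -0.08, 0.001, 0.035]
force: [0.1, 0.4, -1.2]
finger_gap: -0.003
```

Run:
```python
from h import *
rep(); a=manip.snapshot('top'); b=manip.snapshot('scene'); a0=cv2.imread('pics/top0.png')
o=np.zeros((600,640,3),np.uint8); o[:320]=a[:320]; o[320:,:]=cv2.resize(b[190:330,170:490],(640,280)); cv2.imwrite('pics/end.png',o)
```

```text
29.225 [ 0.525  -0.2146  0.2417] ster [-0.0776 -0.2603] jaw -1.732 z [-0.004 -0.07  -0.998] [ 0.1  0.4 -1.2]
```

View pics/end.png

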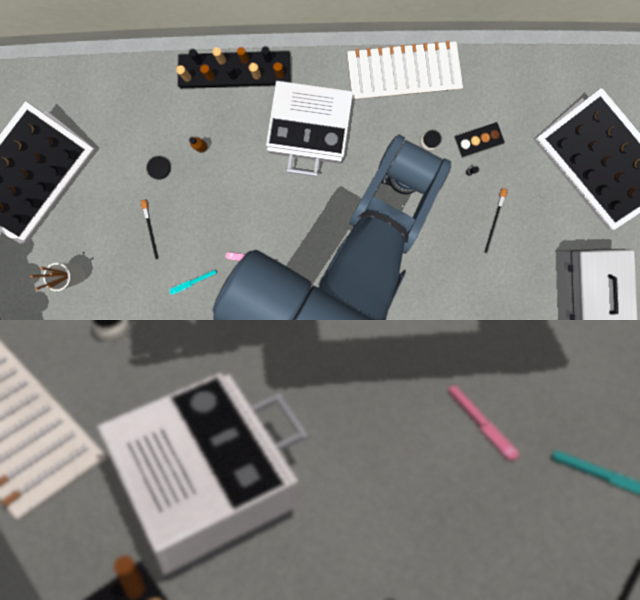

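The picture shows the drawer shut (handle at (304,171)) and no bystander visibly moved. The arm is clear at z = 0.24. Handing in.

```bash
python3 -c "
from h import *
print(manip.sign_off())"
```

```text
the job is handed in; nothing more can be done
None
```

I opened the drawer, laid the steel spatula and the sharpener inside, pushed it shut and pressed the round start key. The job is handed in at about 29 s; no verdict was reported.

- **Tools:** the pictures before closing showed both lying in the open drawer with the fingers off them. I could not see inside once it was shut.
- **Drawer:** it stopped hard at about 8–9 N. The seam measured 3–4 px, where about 2 px means shut and about 10 px means 5 mm open. My first estimate of the box origin was about 4 mm off, so I judged by the seam and the stop, not by the absolute bar position.
- **Start key:** I held it for about 1.4 s, mostly at 6–7.5 N. One reading rose to 16 N (limit 20 N) and one dipped to 4.4 N early on, and from then it was steady for about a second. I then let go and lifted clear.
- **Rest of the table:** the last pictures show no bystander or other key disturbed, but the arm hid part of the top view. The tool was tilted about 3–4° by then from drift, which did no visible harm.

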